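Index the parts carousel to the red marker

TASK

Turn the round parts carousel to the place of the red marker and lock it there: pull its sprung index pin up by the yellow knob until it is clear of its hole, swing the carousel round towards the red marker, and let the pin spring fully home into the locking hole near that marker, then let go. Feel for the hole gently, do not force the pin against the stand, and leave everything else on the bench where it is.

Things in the scene. Friction and masses are not known exactly. Their poses are not given: they have to be found in the camera images.
- stand: Fixed round grey base, 300 mm across, deck 22 mm high with a dark ring track. Origin on the vertical turning axis at table height; its -x axis points at the hole where the pin starts. This and two more locking holes, one each side, lie 120 mm from the axis, each in a bright 40 x 30 mm plate. Holes: 12.5 mm wide along the circle, over 12 mm deep. The side holes are adjustable: see the markers.
- carousel (a joint): Carousel angle, rad: 0 at the start, positive anticlockwise seen from above, stops at +-1.58. A blue divided tray, 172 mm across, top edge 62 mm above the table, with a 34 mm wide steel arm (top 49 mm high) carrying the pin 120 mm from the axis: at angle a the pin stands at the stand's -x axis turned by a. Needs about 1 N at the knob (2 to 3 N with the pin sliding on the deck); stays where left.
- index_pin (a joint): Height of the index pin, m: 0 fully home in a hole, about 0.012 when its foot rests on the deck between holes (clear above that), 0.018 at its upper stop. A spring pushes it down, 6 N when home, 9 N at the stop. Steel, 10 mm thick, flat foot; let down on the deck it slides along it and snaps down when it comes over a hole (then it stops the turning).
- pin_knob (a point): Centre of the yellow upright cylindrical pull knob on the index pin: 28 mm diameter, 34 mm tall, centre 89 mm above the table when the pin is home; it moves with pin and carousel. Nothing within 100 mm of it stands higher than 62 mm, apart from its own 12 mm thick stem.
- red_marker_top (a point): Top centre of the red marker: a fixed round cap 34 mm wide, 26 mm tall beside the stand, 172 mm from the axis, 75 degrees round from the starting hole, on one side or the other. The wanted hole is the one on this side; it is clamped anywhere within 12 degrees (25 mm along the circle) of the marker's direction, either way, and its exact place is not measured.
- white_marker_top (a point): Top centre of the like white marker on the other side of the stand: the wrong place.
- tape_roll: Loose brown ring, 80 mm wide, 24 mm tall, origin at its underside; leave alone.
- grease_can: Loose can with green label, 60 mm wide, 75 mm tall, origin at its underside; leave alone.
- coupling: Loose blue and grey fitting, 38 mm wide, 40 mm tall, origin at its underside; leave alone.
- white_carton: Loose white box 90 x 70 x 55 mm, origin at its underside; leave alone.

How it is judged:
On the way, in this order (a step that is already met when the one before it is completed fails the run):
1. the index pin is pulled up clear of its hole (value of joint index_pin above 0.0125 m), for 0.1 s.
2. the carousel is swung round so that the pin is near the red marker (horizontal distance between pin_knob and red_marker_top below 0.1 m), for 0.1 s.
At the end, for the whole second after the job is handed in: The pin is home (within 2 mm of its lowest position) in the locking hole near the red marker (knob centre within 75 mm of the marker horizontally; it is 52 to 60 mm when in the hole), the carousel at rest (value of joint index_pin below 0.002 m and horizontal distance between pin_knob and red_marker_top below 0.075 m and velocity of joint carousel between -0.03 and 0.03 rad/s); the robot touches nothing.
It fails at once if the index pin is forced against the stand or a hole's side with more than 25 N (contact force between index_pin and stand above 25 N).
It fails at once if one of the loose things on the bench is shifted by more than 20 mm (distance of any of tape_roll, grease_can, coupling, white_carton from where it was at the start of the episode above 0.02 m).
It also fails if it takes over 58 s, if anything falls off the work surface, if the arm or the gripper's body presses on something with over 40 N, if the wrist force passes 120 N, or if a joint passes its speed limit or range.

ROBOT

A 6-joint arm with a two-finger parallel gripper is mounted at the origin on the work surface. World frame = base frame: x ahead of the robot, y to its left, z up, the work surface at z = 0. Lengths are in m, angles in rad, forces in N, time in s.
With the tool pointing down it reaches from about 0.325 to 0.775 m from the base axis. Payload 5.5 kg.
Tool frame: the origin (TCP) lies midway between the tips of the shut fingers; the grasp point (between the pads) lies ctrl.tcp_to_grasp behind it (ctrl.tcp_to_grasp is the distance from the TCP to the grasp point, in m); z points along the fingers, y is the line along which they close (so a half turn about z gives the same grasp; the last joint's range is limited). The gripper opens to 88 mm and grips with 3 to 60 N. Pads are 20 mm wide; open, the fingers measure 115 mm over their backs; the gripper's body (75 mm by 178 mm) begins 61 mm behind the grasp point.
Start: joints at [1.098, 0.091, 1.231, -0, 1.82, -0.057], TCP at [0.242, 0.549, 0.185] pointing down, gripper open.
Joint ranges: [-2.87, 2.87], [-0.86, 2.18], [0.17, 2.46], [-1.51, 4.65], [0.06, 2.69], [-2.65, 2.65]. Speed limits (rad/s): [2.57, 2.57, 3.01, 3.14, 3.14, 3.14].

INTERFACE

Orientations are given as a unit quaternion [w, x, y, z].
In Python, from cell import ctrl gives the robot as it stands. The module is installed in compiled form; this text tells all that it offers.
- The arm moves only by the tool play_rows, never from a script. Its argument "rows" is a list that holds one entry, the list of rows, each a list of 4 numbers: the shift along the world's x, y, z in m, then the turn about the world's z in rad. A call has 1 to 8 rows; each row is the pose to reach, as a shift and turn from the pose commanded when the call began; what a row does not reach only later rows make up. A row lasts 1/8 s, in which the tool goes at most 62.5 mm and 10.7 degrees, less where a joint would pass 70% of its speed; a pose out of reach is approached as far as the arm can. A call with a gripper value outside its range is refused whole. "fingers" is the closure, from -1 (fully open) to 1 (shut), so that 0 is half open, set as the call begins (left out, the last holds). The fingers move at their own pace and stop on an object; the grip force is fixed at half the most. Time passes only in rows, so rows that repeat a pose let the fingers close. It gives the time, the measured TCP pose, the force, the opening and the grip force at its end, in the units of the state.
- ctrl.get_state(): the state, without advancing time (a new reading comes with each control period).
- ctrl.get_image(name): name is "scene" or "top"; returns (picture, depth): 420x560x3 uint8, red, green, blue; 420x560 float32, m along the optical axis (not along the pixel's ray), 0 where there is no reading.
- ctrl.camera_params(name): a dict with "fx", "fy", "cx", "cy" (pixels), "R" (3x3) and "t" (3): a world point X has camera coordinates R X + t. Camera axes: x right, y down, z forward; pixel columns grow to the right and rows downward; lengths in m; the calibration is good to about 2 mm. A picture is of the moment at which its call begins. camera_params takes no time and is no camera call.
- ctrl.job_done(): hands the job in; it is judged then, once.
Trained networks look in the newest picture that a camera, given by its name, has taken for a name from the list of things; names that differ only in an ending like _2 or _b are one class to them, and where a whole thing is asked for, a point or a joint stands for the part that bears it (a point fixed in the world has none). Each returns a list of dicts, best first, with "confidence" (0 to 1); they miss things now and then, are a little off and sometimes report something else, mostly with a low value. They report only what shows in the picture. A call takes as long as a camera call.
- ctrl.regions_of(camera, label): "mask" (420x560 bool, what is visible of it) and "extent" ([left, top, width, height] in pixels, round what is visible of it).
The state is a dict: "time_s": time; "qpos": joint angles; "joint_vel": joint speeds; "effort": joint torques, N m; "position": TCP position; "eef_rot": TCP orientation; "contact_force": force on the tool from outside, world axes, zero at the start; "torque": the same for the moment, N m; "finger_gap": finger opening in m; "gripper_force": force on a finger pad.
Only numpy, scipy, OpenCV 4.12 (cv2) and the standard library are available. Lean on these libraries where they do the work, as an engineer would, in place of code of your own. Each camera call takes 0.05 s, during which the arm holds its last target. There are 200 camera calls.

## Working session

There is one attempt and no reset: what is moved stays moved. The work goes in short steps, Python scripts to look and compute and a tool call to move; the robot and the scene stay as the last step left them, time stands still between calls to the robot, and variables do not carry over. Pictures are saved under pics/ and viewed, at most 10 in all, crops included, and the job is handed in when it is done.

Besides the shell and the picture viewer there is one more tool, called as name(argument=value, ...) on one line, values as JSON. play_rows: Moves the arm, as the interface text tells. Its arguments: {"type":"object","properties":{"rows":{"type":"array","items":{"type":"array","items":{"type":"array","items":{"type":"number"}}}},"fingers":{"type":"number"}},"required":["rows"]}

```bash
mkdir -p pics; cat > h.py <<'E'
import numpy as np, cv2
from cell import ctrl
def pts(cam,d,mask):
    p=ctrl.camera_params(cam); v,u=np.nonzero(mask&(d>0)); z=d[v,u]
    C=np.stack([(u-p['cx'])/p['fx']*z,(v-p['cy'])/p['fy']*z,z])
    return (np.array(p['R']).T@(C-np.array(p['t']).reshape(3,1))).T
def look(cam,name=None):
    im,d=ctrl.get_image(cam)
    if name: cv2.imwrite('pics/'+name,im[:,:,::-1])
    return im,d
E
python3 - <<'E'
from h import *
for cam in ['top','scene']:
    im,d=look(cam,cam+'0.png')
    for n in ['stand','pin_knob','red_marker_top','white_marker_top','tape_roll','grease_can','coupling','white_carton']:
        try:
            for r in ctrl.regions_of(cam,n)[:2]:
                P=pts(cam,d,r['mask']); top=P[P[:,2]>np.percentile(P[:,2],95)-.004]
                print(cam,n,round(r['confidence'],2),r['extent'],top.mean(0).round(4),((top.max(0)+top.min(0))/2).round(4),len(top))
        except Exception as e: print(n,e)
print(ctrl.get_state(),ctrl.tcp_to_grasp)
E
```

```text
top stand 0.89 [241.6, 183.9, 142.6, 142.9] [ 0.529  -0.0387  0.0678] [ 0.5239 -0.0393  0.0821] 1094
top stand 0.15 [184.1, 194.9, 35.8, 46.5] [0.5814 0.2042 0.0545] [0.5815 0.2049 0.056 ] 1073
top pin_knob 0.56 [302.5, 303.3, 17.0, 16.0] [ 0.4276 -0.038   0.1052] [ 0.428  -0.0381  0.1058] 151
top red_marker_top 0.49 [382.6, 277.9, 13.4, 16.7] [ 0.5016 -0.2042  0.0246] [ 0.5016 -0.2032  0.0251] 85
top red_marker_top 0.43 [406.2, 281.3, 41.3, 43.9] [ 0.4724 -0.2815  0.0233] [ 0.4736 -0.2803  0.0245] 536
top white_marker_top 0.67 [228.3, 255.3, 14.6, 14.7] [0.5041 0.1273 0.0247] [0.5045 0.127  0.0254] 88
top grease_can 0.9 [416.6, 229.3, 38.0, 32.4] [ 0.5954 -0.2822  0.074 ] [ 0.596  -0.2822  0.0758] 502
top coupling 0.79 [194.5, 255.7, 16.8, 17.3] [0.4875 0.189  0.0393] [0.488 0.189 0.04 ] 94
top white_carton 0.81 [182.8, 193.5, 36.1, 48.5] [0.5813 0.205  0.0545] [0.582  0.2051 0.056 ] 1106
top white_carton 0.24 [300.6, 302.2, 18.5, 16.0] [ 0.4276 -0.038   0.1052] [ 0.428  -0.0381  0.1058] 151
scene stand 0.61 [171.3, 154.6, 129.8, 120.2] [ 0.5251 -0.0415  0.0684] [ 0.5238 -0.0408  0.
[... 1073 characters left out ...]
1.09831182e+00,  9.10797311e-02,  1.23071783e+00,  5.41948192e-06,
        1.81981856e+00, -5.67488503e-02]), 'joint_vel': array([-4.79003304e-05,  7.82744491e-04, -1.44902111e-04, -2.09927758e-04,
       -8.37631818e-04,  8.03687056e-04]), 'effort': array([ 2.22127506e-03, -4.46185362e+01, -4.06509233e+01,  7.01306714e-02,
        1.92597328e-02, -4.04321099e-05]), 'position': array([0.24234424, 0.54887962, 0.18513328]), 'eef_rot': array([-5.60374464e-06,  2.06373446e-01,  9.78473301e-01, -1.06390522e-05]), 'contact_force': array([ 0.83375901, -0.54919372,  0.63923483]), 'torque': array([ 0.04733955, -0.00483035,  0.00207483]), 'gripper_force': 0.0, 'finger_gap': 0.08750364268196002} 0.0187
```

View pics/top0.png

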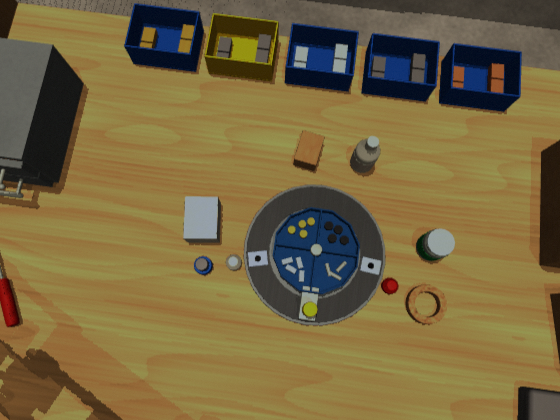

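```bash
python3 - <<'E'
import numpy as np
# axis from knob + markers
from scipy.optimize import least_squares
k=np.array([.4277,-.039]);r=np.array([.502,-.205]);w=np.array([.5045,.1257])
def f(x):
    c=x[:2];R=lambda a:np.array([np.cos(a),np.sin(a)])
    th=x[2]+np.pi
    return np.r_[c+.12*R(th)-k, c+.172*R(th+np.radians(75))-r, c+.172*R(th-np.radians(75))-w]
s=least_squares(f,[.548,-.039,0]);print(s.x,s.fun.round(4))
c=s.x[:2]
for a in [0,20,40,60,63,75,87]:
    t=s.x[2]+np.pi+np.radians(a);p=c+.12*np.array([np.cos(t),np.sin(t)]);print(a,p.round(4),np.hypot(*(p-r)).round(4))
E
```

```text
[ 0.54774256 -0.03996476 -0.00762699] [ 0.     -0.     -0.     -0.0008 -0.      0.0008]
0 [ 0.4277 -0.039 ] 0.1818
20 [ 0.4347 -0.0801] 0.1419
40 [ 0.4552 -0.1164] 0.1002
60 [ 0.487  -0.1434] 0.0634
63 [ 0.4924 -0.1465] 0.0593
75 [ 0.5158 -0.1556] 0.0513
87 [ 0.5405 -0.1597] 0.0594
```

The top view shows the knob at (310,309), the red marker at (390,286) and the white one at (234,262). The side plates, with dark holes, are at about (371,266) on the red side and (258,258) on the white side. Turning towards red is positive, anticlockwise. I'll measure the red-side hole while the arm is out of the way.

```bash
python3 - <<'E'
from h import *
im=cv2.imread('pics/top0.png'); p=ctrl.camera_params('top')
g=cv2.cvtColor(im,cv2.COLOR_BGR2GRAY)
R=np.array(p['R']);t=np.array(p['t'])
c=np.array([.5477,-.04])
def w(u,v,z):
    o=-R.T@t; r=R.T@np.array([(u-p['cx'])/p['fx'],(v-p['cy'])/p['fy'],1]); return o+r*(z-o[2])/r[2]
for (u0,v0) in [(371,266),(258,258)]:
    sub=g[v0-12:v0+13,u0-14:u0+15]
    m=(sub>140).astype(np.uint8); hull=cv2.convexHull(np.argwhere(m)[:,::-1].astype(np.int32)); 
    pl=cv2.minAreaRect(hull); 
    cr=sub[7:18,8:21].astype(float); wt=np.clip(110-cr,0,None); yy,xx=np.mgrid[7:18,8:21]
    hu,hv=(wt*xx).sum()/wt.sum(),(wt*yy).sum()/wt.sum()
    for n,(a,b) in dict(plate=pl[0],hole=(hu,hv)).items():
        X=w(a+u0-14,b+v0-12,.022); d=X[:2]-c; ang=np.degrees(np.arctan2(d[1],d[0])-(np.pi-.0076)); print(n,pl[1],(round(a+u0-14,1),round(b+v0-12,1)),X.round(4),np.hypot(*d).round(4),ang%360)
crop=cv2.resize(im[235:330,235:400],None,fx=4.5,fy=4.5,interpolation=cv2.INTER_CUBIC);cv2.imwrite('pics/crop.png',crop)
E
```

```text
plate (18.54755401611328, 13.015828132629395) (370.3, 265.3) [ 0.5352 -0.1583  0.022 ] 0.119 84.40770226452582
hole (18.54755401611328, 13.015828132629395) (np.float64(370.4), np.float64(265.3)) [ 0.5352 -0.1585  0.022 ] 0.1191 84.43387805717629
plate (12.935483932495117, 18.20918083190918) (257.4, 258.0) [0.5174 0.0771 0.022 ] 0.121 284.9211263818463
hole (12.935483932495117, 18.20918083190918) (np.float64(257.3), np.float64(258.1)) [0.5171 0.0773 0.022 ] 0.1212 285.0410726522276
```

play_rows(rows=[[[0.02,-0.055,0,-0.18],[0.04,-0.11,0,-0.36],[0.06,-0.165,0,-0.54],[0.08,-0.22,0,-0.72],[0.1,-0.275,0,-0.9],[0.12,-0.33,0,-1.08],[0.14,-0.385,0,-1.26],[0.15,-0.43,0,-1.44]]], fingers=-1)

```text
time_s: 1.9
position: [0.3928, 0.1168, 0.1853]
eef_rot: [0.0, 0.802, 0.597, 0.0]
contact_force: [0.6, -0.1, 0.3]
finger_gap: 0.0874
gripper_force: 0.0
```

View pics/crop.png

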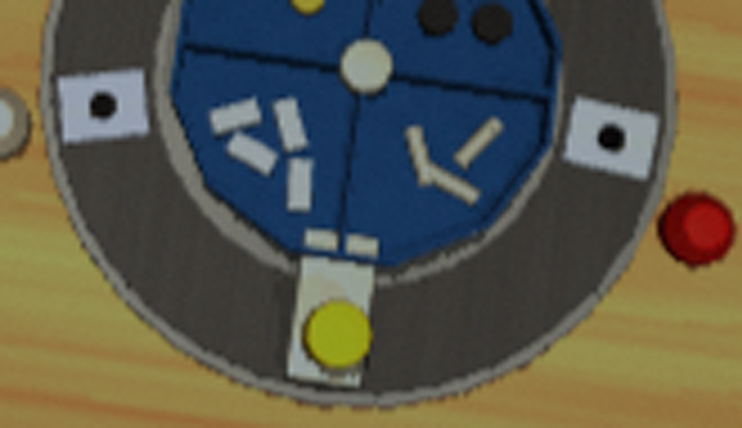

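The crop shows the red-side hole in the middle of its plate at crop (611,138). That puts it at about 84.4°, near (0.535, -0.158). Next I go above the knob with the fingers closing along the tangent.

play_rows(rows=[[[0.01,-0.05,0,-0.18],[0.02,-0.1,0,-0.36],[0.03,-0.14,0,-0.54],[0.035,-0.158,0,-0.72],[0.035,-0.158,-0.01,-0.9],[0.035,-0.158,-0.02,-1.08],[0.035,-0.158,-0.03,-1.27],[0.035,-0.158,-0.05,-1.27]]])

```text
time_s: 2.9
position: [0.4278, -0.0392, 0.1357]
eef_rot: [0.0, 1.0, 0.007, 0.001]
contact_force: [0.2, -0.5, -0.1]
finger_gap: 0.0877
gripper_force: 0.0
```

```bash
python3 - <<'E'
from h import *
im,d=look('scene','s1.png'); s=ctrl.get_state(); print(s['position'],s['qpos'].round(2))
for r in ctrl.regions_of('scene','pin_knob')[:1]:
    P=pts('scene',d,r['mask']); print(r['confidence'],r['extent'],P[P[:,2]>.1].mean(0))
E
```

```text
[ 0.42645758 -0.03898279  0.13212467] [-0.17 -0.38  1.75  0.    1.77  1.38]
0.45 [210.0, 152.9, 15.7, 20.1] [ 0.42954184 -0.04092658  0.10535576]
```

play_rows(rows=[[[0,0,-0.02,0],[0,0,-0.04,0],[0,0,-0.055,0],[0,0,-0.061,0],[0,0,-0.061,0],[0,0,-0.061,0]]])

```text
time_s: 3.75
position: [0.4278, -0.0392, 0.0748]
eef_rot: [0.0, 1.0, 0.008, 0.001]
contact_force: [1.3, 0.7, 0.7]
finger_gap: 0.088
gripper_force: 0.0
```

play_rows(rows=[[[0,0,0,0],[0,0,0,0],[0,0,0,0],[0,0,0,0],[0,0,0,0],[0,0,0,0]]], fingers=1)

```text
time_s: 4.5
position: [0.4274, -0.0391, 0.0741]
eef_rot: [0.0, 1.0, 0.008, -0.0]
contact_force: [-0.5, -0.0, 1.0]
finger_gap: 0.0315
gripper_force: 0.0
```

play_rows(rows=[[[0,0,0,0],[0,0,0,0],[0,0,0,0]]])

```text
time_s: 4.88
position: [0.4274, -0.0391, 0.0742]
eef_rot: [0.0, 1.0, 0.008, 0.0]
contact_force: [-0.3, -1.0, 0.2]
finger_gap: 0.0018
gripper_force: 0.0
```

play_rows(rows=[[[0,0,0.004,0],[0,0,0.008,0],[0,0,0.012,0],[0,0,0.015,0],[0,0,0.015,0],[0,0,0.015,0]]])

```text
time_s: 5.62
position: [0.4273, -0.0391, 0.089]
eef_rot: [-0.0, 1.0, 0.008, -0.0]
contact_force: [-0.0, 0.3, 0.4]
finger_gap: 0.0003
gripper_force: 0.0
```

```bash
python3 - <<'E'
from h import *
im,d=look('scene')
cv2.imwrite('pics/s2.png',cv2.resize(im[60:300,130:330,::-1],None,fx=2.5,fy=2.5,interpolation=cv2.INTER_CUBIC))
for cam in ['scene','top']:
    if cam=='top': im,d=look('top','t2.png')
    for r in ctrl.regions_of(cam,'pin_knob')[:2]:
        P=pts(cam,d,r['mask']); print(cam,r['confidence'],r['extent'],P.mean(0),P.max(0))
E
```

```text
(no output)
```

View pics/s2.png

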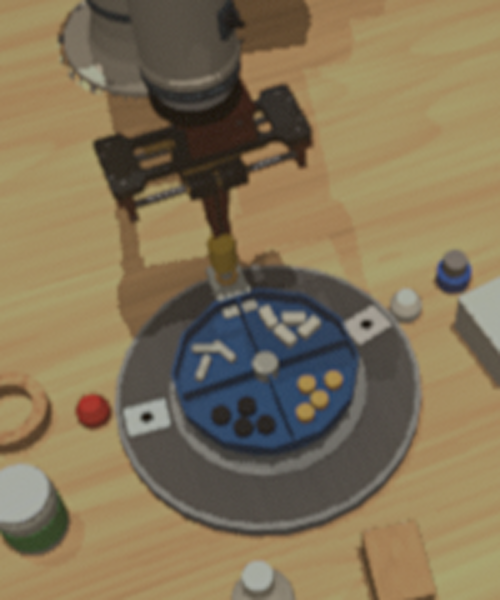

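```bash
python3 - <<'E'
from h import *
im,d=look('scene'); hsv=cv2.cvtColor(im,cv2.COLOR_RGB2HSV)
m=np.zeros(d.shape,bool); m[125:185,195:240]=1
P=pts('scene',d,m); v,u=np.nonzero(m&(d>0)); 
for vv in range(130,182,4):
    for uu in (213,215,218,220,223):
        i=np.nonzero((v==vv)&(u==uu))[0]
        if len(i): print(vv,uu,P[i[0]].round(3),im[vv,uu],end=' | ')
    print()
print(ctrl.get_state()['position'],ctrl.get_state()['eef_rot'])
E
```

```text
130 213 [ 0.452 -0.045  0.229] [38 30 25] | 130 215 [ 0.454 -0.041  0.229] [48 42 31] | 130 218 [ 0.459 -0.036  0.232] [51 44 36] | 130 220 [ 0.458 -0.032  0.23 ] [41 34 27] | 130 223 [ 0.459 -0.025  0.228] [42 36 25] | 
134 213 [ 0.459 -0.048  0.225] [41 33 26] | 134 215 [ 0.458 -0.044  0.222] [43 36 28] | 134 218 [ 0.458 -0.037  0.219] [55 42 28] | 134 220 [ 0.462 -0.034  0.222] [39 32 24] | 134 223 [ 0.459 -0.027  0.216] [70 57 39] | 
138 213 [ 0.46  -0.05   0.214] [48 36 26] | 138 215 [ 0.438 -0.041  0.187] [47 35 26] | 138 218 [ 0.437 -0.034  0.183] [55 38 26] | 138 220 [ 0.435 -0.03   0.179] [58 40 29] | 138 223 [0.286 0.01  0.001] [164 141  97] | 
142 213 [ 0.437 -0.047  0.175] [54 36 25] | 142 215 [ 0.438 -0.043  0.174] [55 37 27] | 142 218 [ 0.438 -0.036  0.17 ] [53 36 26] | 142 220 [ 0.437 -0.032  0.168] [63 44 30] | 142 223 [ 0.298  0.006 -0.   ] [168 143  99] | 
146 213 [ 0.439 -0.049  0.164] [54 35 26] | 146 215 [ 0.439 -0.045  0.162] [55 35 26] | 146 218 [ 0.435 -0.037  0.154] [48 35 25] | 146 220 [ 0.436 -0.033  0.153] [64 45 31] | 146 223 [ 0.311  0.001 -0.001] [166 1
[... 1230 characters left out ...]
03  88] | 170 218 [ 0.427 -0.046  0.056] [88 73 52] | 170 220 [ 0.434 -0.042  0.062] [79 75 65] | 170 223 [ 0.431 -0.034  0.055] [96 74 43] | 
174 213 [ 0.408 -0.057  0.02 ] [61 56 50] | 174 215 [ 0.43  -0.056  0.048] [104 100  89] | 174 218 [ 0.433 -0.049  0.048] [91 84 70] | 174 220 [ 0.438 -0.045  0.052] [88 77 60] | 174 223 [ 0.438 -0.037  0.048] [88 83 72] | 
178 213 [ 0.419 -0.061  0.019] [57 52 47] | 178 215 [ 0.421 -0.056  0.019] [65 60 52] | 178 218 [ 0.446 -0.053  0.05 ] [132 128 115] | 178 220 [ 0.449 -0.048  0.051] [108 109 105] | 178 223 [ 0.449 -0.041  0.047] [ 99 103 104] | 
[ 0.42729595 -0.03908903  0.08899381] [-4.30572225e-05  9.99968852e-01  7.89201980e-03 -9.33873225e-05]
```

The fingers closed on air. The depth shows the real finger ends at about z 0.125 while the reported TCP is at 0.089, and the knob top is at 0.106. I'll rise clear and measure the tip offset.

play_rows(rows=[[[0,0,0.03,0],[0,0,0.06,0],[0,0,0.07,0],[0,0,0.07,0],[0,0,0.07,0]]])

```text
time_s: 6.5
position: [0.4268, -0.039, 0.1577]
eef_rot: [-0.0, 1.0, 0.008, -0.001]
contact_force: [0.1, 0.5, -0.0]
finger_gap: 0.0006
gripper_force: 0.0
```

```bash
python3 - <<'E'
from h import *
s=ctrl.get_state();print(s['position'],s['finger_gap'])
for cam in ('scene','top'):
    im,d=look(cam,cam+'3.png')
    P=pts(cam,d,d>0); k=(abs(P[:,0]-.4273)<.02)&(abs(P[:,1]+.039)<.035)&(P[:,2]>.09)
    Q=P[k]
    h,e=np.histogram(Q[:,2],np.arange(.09,.26,.005))
    print(cam,[(round(a,3),int(b)) for a,b in zip(e,h) if b])
    T=Q[(Q[:,2]>.112)]; T=T[T[:,2]<T[:,2].min()+.03]; print(T.min(0),T.max(0),np.median(T,0))
im,d=look('scene')
cv2.imwrite('pics/s3.png',cv2.resize(im[60:220,130:330,::-1],None,fx=3.5,fy=3.5,interpolation=cv2.INTER_CUBIC))
E
```

```text
[ 0.42684892 -0.03901261  0.15765518] 0.0005501219875498146
scene [(np.float64(0.09), 16), (np.float64(0.095), 20), (np.float64(0.1), 34), (np.float64(0.105), 56), (np.float64(0.195), 12), (np.float64(0.2), 16), (np.float64(0.205), 16), (np.float64(0.21), 18), (np.float64(0.215), 15), (np.float64(0.22), 13), (np.float64(0.225), 16), (np.float64(0.23), 19), (np.float64(0.235), 18), (np.float64(0.24), 19), (np.float64(0.245), 21), (np.float64(0.25), 21)]
[ 0.41532062 -0.04876827  0.19566799] [ 0.43989141 -0.02934824  0.22552668] [ 0.4365735  -0.04027699  0.21052644]
top []
[ 0.4073425  -0.07398853  0.57588441] [ 0.44729699 -0.00400602  0.58803783] [ 0.42658762 -0.03885682  0.58422072]
```

View pics/s3.png

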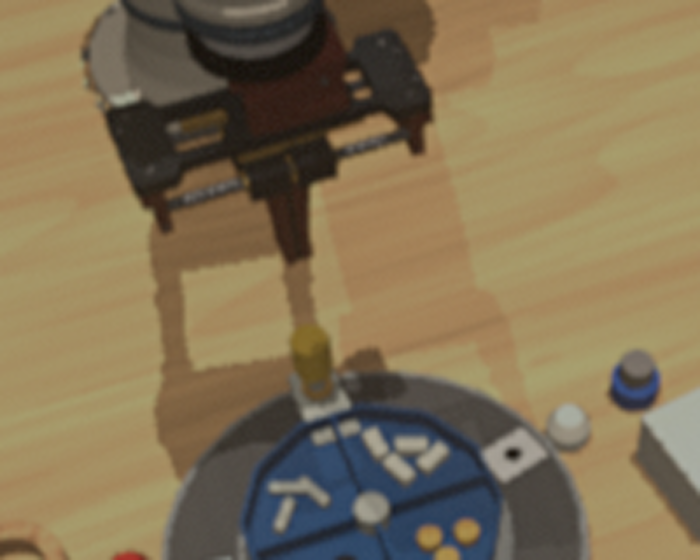

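The shut fingertips, at crop (295,255), are at z 0.195 while TCP reads 0.158, so the real tips are about 37 mm above the reported TCP. In x and y they agree with the knob. I'll open and descend by that extra amount.

play_rows(rows=[[[0,0,0,0],[0,0,-0.01,0],[0,0,-0.02,0],[0,0,-0.03,0],[0,0,-0.04,0],[0,0,-0.04,0],[0,0,-0.04,0]]], fingers=-0.5)

```text
time_s: 7.52
position: [0.4275, -0.0391, 0.1194]
eef_rot: [0.0, 1.0, 0.008, 0.0]
contact_force: [0.3, 0.5, -0.8]
finger_gap: 0.0647
gripper_force: 0.0
```

play_rows(rows=[[[0,0,-0.02,0],[0,0,-0.04,0],[0,0,-0.055,0],[0,0,-0.065,0],[0,0,-0.073,0],[0,0,-0.078,0],[0,0,-0.078,0],[0,0,-0.078,0]]])

```text
time_s: 8.52
position: [0.4277, -0.0392, 0.0416]
eef_rot: [0.0, 1.0, 0.008, 0.0]
contact_force: [0.1, 0.2, -0.5]
finger_gap: 0.0658
gripper_force: 0.0
```

play_rows(rows=[[[0,0,0,0],[0,0,0,0],[0,0,0,0],[0,0,0,0],[0,0,0,0],[0,0,0,0],[0,0,0,0],[0,0,0,0]]], fingers=1)

```text
time_s: 9.52
position: [0.4273, -0.0392, 0.0412]
eef_rot: [0.0, 1.0, 0.008, -0.0]
contact_force: [-1.0, -1.0, 0.1]
finger_gap: 0.0273
gripper_force: 30.0
```

play_rows(rows=[[[0,0,0.004,0],[0,0,0.008,0],[0,0,0.012,0],[0,0,0.0155,0],[0,0,0.0155,0],[0,0,0.0155,0]]])

```text
time_s: 10.28
position: [0.4272, -0.0391, 0.0566]
eef_rot: [-0.0, 1.0, 0.008, -0.0]
contact_force: [3.4, -0.9, -8.9]
finger_gap: 0.0274
gripper_force: 30.0
```

```bash
python3 - <<'E'
from h import *
im,d=look('scene'); s=ctrl.get_state(); print(s['position'],s['contact_force'])
for r in ctrl.regions_of('scene','pin_knob')[:1]:
    P=pts('scene',d,r['mask']); print(r['confidence'],r['extent'],P.max(0))
E
python3 - <<'E'
import numpy as np
c=np.array([.5477,-.04]);p0=np.array([.4273,-.0391]);v=p0-c
a0=0;L=[]
for a in list(np.arange(8,73,8))+[76,78,80,82,84.4,86]:
    t=np.radians(a);R=np.array([[np.cos(t),-np.sin(t)],[np.sin(t),np.cos(t)]]);q=c+R@v-p0;print(a,q.round(4),t.round(3))
E
```

```text
[ 0.42722572 -0.03912823  0.05658591] [ 2.65395873 -1.30671562 -9.04643077]
0.53 [213.4, 147.3, 11.3, 23.6] [ 0.44123335 -0.02563289  0.12387163]
8 [ 0.001  -0.0168] 0.14
16 [ 0.0044 -0.0332] 0.279
24 [ 0.01  -0.049] 0.419
32 [ 0.0178 -0.0639] 0.559
40 [ 0.0276 -0.0776] 0.698
48 [ 0.0392 -0.0898] 0.838
56 [ 0.0523 -0.1002] 0.977
64 [ 0.0668 -0.1087] 1.117
72 [ 0.0823 -0.1151] 1.257
76 [ 0.0904 -0.1175] 1.326
78 [ 0.0945 -0.1185] 1.361
80 [ 0.0986 -0.1193] 1.396
82 [ 0.1028 -0.12  ] 1.431
84.4 [ 0.1078 -0.1206] 1.473
86 [ 0.1111 -0.1209] 1.501
```

The pin is up, with 9 N of spring force. Now I swing.

play_rows(rows=[[[0.001,-0.0168,0,0.14],[0.0044,-0.0332,0,0.279],[0.01,-0.049,0,0.419],[0.0178,-0.0639,0,0.559],[0.0276,-0.0776,0,0.698],[0.0392,-0.0898,0,0.838],[0.0523,-0.1002,0,0.977],[0.0668,-0.1087,0,1.117]]])

```text
time_s: 11.38
position: [0.4931, -0.1481, 0.0558]
eef_rot: [-0.001, 0.843, 0.538, -0.001]
contact_force: [-1.0, -0.1, -8.3]
finger_gap: 0.0277
gripper_force: 30.0
```

play_rows(rows=[[[0.0078,-0.0036,0,0.07],[0.0155,-0.0064,0,0.14],[0.0155,-0.0064,0,0.14],[0.0155,-0.0064,0,0.14]]])

```text
time_s: 11.88
position: [0.5089, -0.1545, 0.0562]
eef_rot: [-0.0, 0.805, 0.594, -0.001]
contact_force: [-1.0, -4.0, -9.0]
finger_gap: 0.0273
gripper_force: 30.0
```

```bash
python3 - <<'E'
from h import *
im,d=look('scene'); s=ctrl.get_state(); print(s['position'],s['contact_force'],s['finger_gap'])
for r in ctrl.regions_of('scene','pin_knob')[:1]:
    P=pts('scene',d,r['mask']); print(r['confidence'],r['extent'],P.max(0),np.median(P,0))
cv2.imwrite('pics/s4.png',cv2.resize(im[100:260,110:310,::-1],None,fx=3.5,fy=3.5,interpolation=cv2.INTER_CUBIC))
E
```

```text
[ 0.50887174 -0.1545042   0.05635856] [-2.170162   -4.04905653 -9.06858574] 0.027689812327551383
```

View pics/s4.png

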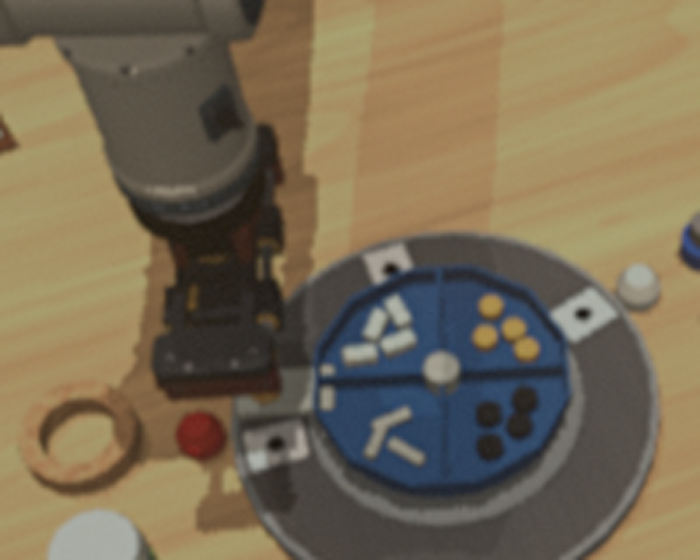

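The view shows the carousel at about 72° with the arm just short of the red-side plate; its hole is at crop (276,443). I'll go to about 80°, lower the pin nearly onto the deck, and loosen the fingers into a cage.

play_rows(rows=[[[0.0081,-0.0024,0,0.07],[0.0163,-0.0042,0,0.139],[0.0163,-0.0042,-0.001,0.139],[0.0163,-0.0042,-0.002,0.139],[0.0163,-0.0042,-0.003,0.139],[0.0163,-0.0042,-0.003,0.139]]])

```text
time_s: 12.72
position: [0.5255, -0.1588, 0.0537]
eef_rot: [0.0, 0.762, 0.648, -0.0]
contact_force: [-1.3, -5.1, -8.8]
finger_gap: 0.0276
gripper_force: 30.0
```

play_rows(rows=[[[0,0,0,0],[0,0,0,0],[0,0,0,0],[0,0,0,0]]], fingers=0.26)

```text
time_s: 13.22
position: [0.5263, -0.1583, 0.0543]
eef_rot: [0.0, 0.761, 0.649, 0.0]
contact_force: [-0.4, 0.5, -0.1]
finger_gap: 0.0325
gripper_force: 0.0
```

play_rows(rows=[[[0,0,-0.003,0],[0,0,-0.006,0],[0.001,-0.0002,-0.006,0.009],[0.002,-0.0004,-0.006,0.018],[0.003,-0.0005,-0.006,0.026],[0.004,-0.0007,-0.006,0.035],[0.004,-0.0007,-0.006,0.035]]])

```text
time_s: 14.1
position: [0.5296, -0.159, 0.0474]
eef_rot: [-0.0, 0.75, 0.662, -0.0]
contact_force: [-2.7, 1.9, -0.7]
finger_gap: 0.0328
gripper_force: 1.5
```

play_rows(rows=[[[0.001,-0.0001,0,0.008],[0.002,-0.0003,0,0.017],[0.003,-0.0004,0,0.025],[0.003,-0.0004,0,0.025]]])

```text
time_s: 14.6
position: [0.5336, -0.1597, 0.0478]
eef_rot: [0.001, 0.741, 0.671, 0.0]
contact_force: [-0.5, 0.2, -0.9]
finger_gap: 0.0324
gripper_force: 0.3
```

play_rows(rows=[[[0.0005,-0.0001,0,0.004],[0.001,-0.0001,0,0.008],[0.001,-0.0001,0,0.008]]])

```text
time_s: 14.98
position: [0.534, -0.1596, 0.0478]
eef_rot: [0.0, 0.739, 0.674, -0.0]
contact_force: [-2.2, 0.1, 0.8]
finger_gap: 0.0325
gripper_force: 1.3
```

```bash
python3 - <<'E'
from h import *
s=ctrl.get_state(); print(s['position'],s['contact_force'],s['gripper_force'])
for cam in ('scene','top'):
    im,d=look(cam)
    hsv=cv2.cvtColor(im,cv2.COLOR_RGB2HSV); m=(hsv[...,0]>18)&(hsv[...,0]<36)&(hsv[...,1]>110)
    P=pts(cam,d,m); k=(np.hypot(P[:,0]-.535,P[:,1]+.159)<.035)&(P[:,2]>.06)
    if k.any(): print(cam,k.sum(),P[k].max(0),P[k].mean(0))
    if cam=='scene': cv2.imwrite('pics/s5.png',cv2.resize(im[160:260,130:270,::-1],None,fx=5,fy=5,interpolation=cv2.INTER_CUBIC))
E
```

```text
[ 0.53397524 -0.15964705  0.04781564] [-2.24587992  0.08276273  0.77999689] 1.2661445885896683
scene 29 [ 0.56944338 -0.12804834  0.26493011] [ 0.55230527 -0.16481402  0.23821589]
```

View pics/s5.png

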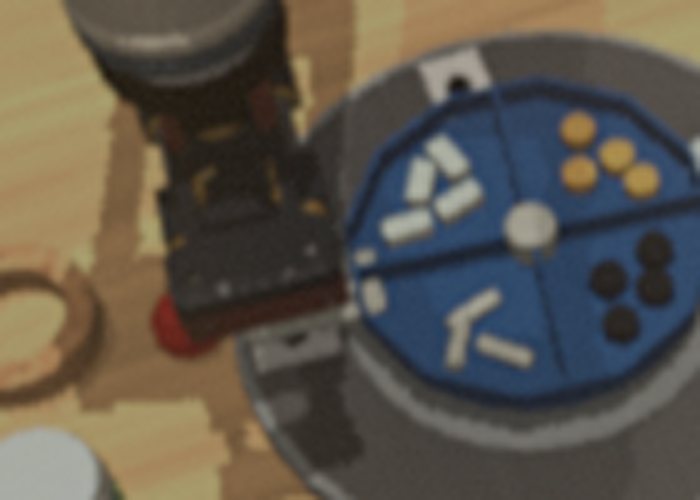

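The knob is hidden behind the gripper, and a dark hole-like spot still shows ahead of it at crop (297,337). I'll carry on in small steps and watch the force.

play_rows(rows=[[[0.0005,0,0,0.004],[0.001,-0.0001,0,0.008],[0.001,-0.0001,0,0.008]]])

```text
time_s: 15.45
position: [0.5342, -0.1596, 0.0477]
eef_rot: [-0.001, 0.736, 0.677, -0.001]
contact_force: [-5.8, 0.4, 1.3]
finger_gap: 0.0328
gripper_force: 3.1
```

play_rows(rows=[[[0.0005,0,0,0.004],[0.001,-0.0001,0,0.008],[0.001,-0.0001,0,0.008]]])

```text
time_s: 15.82
position: [0.5365, -0.1599, 0.0478]
eef_rot: [0.0, 0.733, 0.68, 0.0]
contact_force: [-1.0, 0.6, -0.1]
finger_gap: 0.0327
gripper_force: 0.0
```

play_rows(rows=[[[0.0005,0,0,0.004],[0.001,0,0,0.008],[0.001,0,0,0.008]]])

```text
time_s: 16.2
position: [0.537, -0.1598, 0.0476]
eef_rot: [0.0, 0.73, 0.683, -0.0]
contact_force: [-0.4, -0.2, 0.5]
finger_gap: 0.0324
gripper_force: 0.1
```

play_rows(rows=[[[0.0005,0,0,0.004],[0.001,0,0,0.008],[0.001,0,0,0.008]]])

```text
time_s: 16.58
position: [0.5379, -0.1599, 0.0476]
eef_rot: [-0.0, 0.728, 0.686, -0.0]
contact_force: [-0.0, -0.9, 0.8]
finger_gap: 0.0325
gripper_force: 0.5
```

play_rows(rows=[[[0.0005,0,0,0.004],[0.001,0,0,0.008],[0.001,0,0,0.008]]])

```text
time_s: 16.95
position: [0.539, -0.1599, 0.0476]
eef_rot: [0.0, 0.725, 0.689, -0.0]
contact_force: [-1.6, -0.1, -0.6]
finger_gap: 0.0325
gripper_force: 0.4
```

play_rows(rows=[[[0.0005,0,0,0.004],[0.001,0,0,0.008],[0.001,0,0,0.008]]])

```text
time_s: 17.32
position: [0.5399, -0.1599, 0.0476]
eef_rot: [-0.0, 0.722, 0.692, -0.0]
contact_force: [-1.7, -1.2, 0.7]
finger_gap: 0.0327
gripper_force: 0.7
```

The pushing forces are ambiguous, so I'll open, rise clear and look.

play_rows(rows=[[[0,0,0,0],[0,0,0,0],[0,0,0,0],[0,0,0.04,0],[0,0,0.08,0],[-0.05,0.02,0.1,0],[-0.1,0.04,0.1,0],[-0.15,0.06,0.1,0]]], fingers=-0.1)

```text
time_s: 18.32
position: [0.3888, -0.0993, 0.148]
eef_rot: [0.0, 0.722, 0.692, 0.0]
contact_force: [-0.4, 0.2, 1.6]
finger_gap: 0.0488
gripper_force: 0.0
```

```bash
cat > knob.py <<'E'
from h import *
s=ctrl.get_state(); print(s['time_s'],s['position'])
for cam in ('scene','top'):
    im,d=look(cam)
    P=pts(cam,d,d>0); k=(np.hypot(P[:,0]-.538,P[:,1]+.159)<.03)&(P[:,2]>.09)&(P[:,2]<.14)
    if k.sum()>10:
        Q=P[k];T=Q[Q[:,2]>np.percentile(Q[:,2],90)-.004]; t=np.median(T,0); m=T[:,:2].mean(0); e=m-[.5477,-.04]
        print(cam,len(T),t.round(4),m.round(4),(np.degrees(np.arctan2(e[1],e[0]))-179.56)%360)
    if cam=='scene': cv2.imwrite('pics/s6.png',cv2.resize(im[160:260,130:270,::-1],None,fx=5,fy=5,interpolation=cv2.INTER_CUBIC))
E
python3 knob.py
```

```text
18.325 [ 0.3887911  -0.09925633  0.14798016]
scene 102 [ 0.5385 -0.1605  0.106 ] [ 0.5379 -0.1606] 85.80880550998694
top 141 [ 0.5369 -0.1586  0.1049] [ 0.537  -0.1586] 85.29349602383633
```

View pics/s6.png

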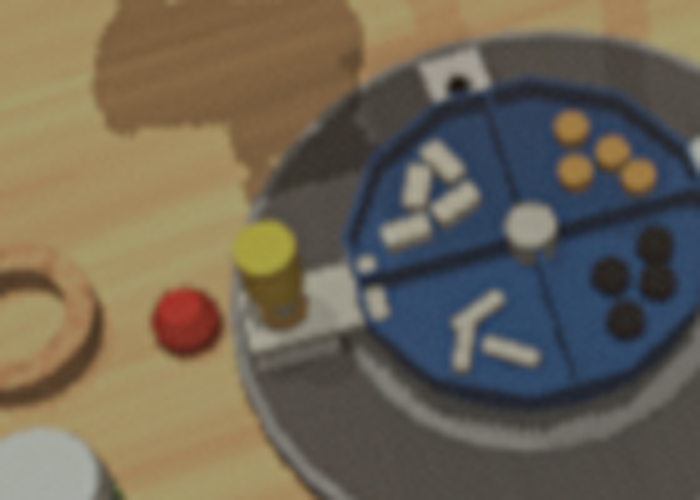

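The view shows the knob at crop (265,245) over the red-side plate. Its top is at z 0.105, the same as when home at the start, and it stands about 58 mm from the marker. The pin is seated and the arm is clear, so I'll hand it in.

```bash
python3 -c "
from cell import ctrl
print(ctrl.job_done())"
```

```text
the job is handed in; nothing more can be done
None
```

I turned the carousel to the red-marker side, about 85° round, and let the pin spring home in its hole; the robot was clear of everything when I handed it in, though the hand-in gave no verdict.

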